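# Clip two sample cassettes into the latched loading rack

## Task

Clip the blue cassette into the rack slot with the blue latch, then the purple cassette into the slot with the purple latch. Keep hold of each (or push it with the fingers) as its foot presses the spring latch open, and press it straight down until it stands flat on the slot floor and the latch has snapped back over its foot; then let go. Leave the wash bottle, jar and timer alone.

Things in the scene. Friction and masses are not known exactly. Their poses are not given: they have to be found in the camera images.
- cassette_blue_center (a point): Centre (39 mm above the underside) of the loose blue cassette, 180 g, 78 mm tall, ends alike. Foot: plate 76 mm long (own x) x 40 wide (y) x 14 thick. Above it a flat-sided blue body, 54 (x) x 26 mm (y), with a flat white top with three blue dots. z is up. Grasp across the 26 mm, 55 to 65 mm above the underside, so that the fingers stay above the slot's walls.
- cassette_purple_center (a point): Centre (39 mm above the underside) of the loose purple cassette, 180 g, 78 mm tall, ends alike. Foot: plate 76 mm long (own x) x 40 wide (y) x 14 thick. Above it a flat-sided purple body, 54 (x) x 26 mm (y), with a flat white top with three purple dots. z is up. Grasp across the 26 mm, 55 to 65 mm above the underside, so that the fingers stay above the slot's walls.
- slot_blue (a point): Centre of the level floor (10 mm above the table) of the blue-latch slot, on the rack's +y side. Fixed. x runs along the slot to its latch, z up. The slot is 80 (x) x 44 mm (y): the foot has 2 mm to spare all round. White walls 5 mm thick, 35 mm above this floor, flared on top. Slot centres are 90 mm apart. A seated cassette stands on this floor, long axis along x, either end to the latch.
- slot_purple (a point): Centre of the level floor (10 mm above the table) of the purple-latch slot, on the rack's -y side. Fixed. x runs along the slot to its latch, z up. The slot is 80 (x) x 44 mm (y): the foot has 2 mm to spare all round. White walls 5 mm thick, 35 mm above this floor, flared on top. Slot centres are 90 mm apart. A seated cassette stands on this floor, long axis along x, either end to the latch.
- latch_blue (a joint): Opening of the blue spring latch, m: 0 shut, 0.012 fully back. It slides along the slot's +x, away from the slot; spring about 3.5 N shut, 7 N open. Pressing the cassette's foot down on its slope opens it: about 3 to 8 N downward, met from 28 mm above the slot floor on. Once the foot is below the nose it snaps shut (under 0.002) and holds the foot from above.
- latch_purple (a joint): Opening of the purple spring latch, m: 0 shut, 0.012 fully back. It slides along the slot's +x, away from the slot; spring about 3.5 N shut, 7 N open. Pressing the cassette's foot down on its slope opens it: about 3 to 8 N downward, met from 28 mm above the slot floor on. Once the foot is below the nose it snaps shut (under 0.002) and holds the foot from above.
- latch_blue_nose (a point): Lower tip of the blue latch's sloping face (20 mm wide). Shut: 31.5 mm from the slot centre along the slot's x, 16 mm above the slot floor (2 mm above a seated foot), overhanging the foot by 6.5 mm. The slope rises away from the slot to 36 mm above the floor. Thumb tab: 45 to 63 mm from the slot centre, top 55 mm above the floor; behind it a grey spring housing, 44 mm.
- latch_purple_nose (a point): Lower tip of the purple latch's sloping face (20 mm wide). Shut: 31.5 mm from the slot centre along the slot's x, 16 mm above the slot floor (2 mm above a seated foot), overhanging the foot by 6.5 mm. The slope rises away from the slot to 36 mm above the floor. Thumb tab: 45 to 63 mm from the slot centre, top 55 mm above the floor; behind it a grey spring housing, 44 mm.
- wash_bottle_center (a point): Bystander: white wash bottle with blue cap and bent blue nozzle, 60 mm diameter, 165 mm tall; the point is on its axis 60 mm up. Leave alone.
- jar_center (a point): Bystander: glass jar with orange lid, 60 mm diameter, 85 mm tall; the point is on its axis 42 mm up. Leave alone.
- timer_center (a point): Bystander: white bench timer lying flat, 60 x 70 x 20 mm; the point is its centre. Leave alone.
Mind the look-alikes: they are no part of the job. What is shaped like the part that bears cassette_blue_center but green is not meant.

How it is judged:
By the outcome, as a careful person would: the job done as asked, in the order asked, and still so for the second after the job is handed in, with the robot touching nothing.
It also fails if it takes over 56 s, if anything falls off the work surface, if the arm or the gripper's body presses on something with over 40 N, if the wrist force passes 120 N, or if a joint passes its speed limit or range.

## Robot

A 6-joint arm with a two-finger parallel gripper is mounted at the origin on the work surface. World frame = base frame: x ahead of the robot, y to its left, z up, the work surface at z = 0. Lengths are in m, angles in rad, forces in N, time in s.
With the tool pointing down it reaches from about 0.35 to 0.975 m from the base axis. Payload 4.9 kg.
Tool frame: the origin (TCP) lies at the very end of the fingers, on their centre line; the grasp point (between the pads) lies 19 mm behind it; x points along the fingers, y is the direction in which the jaws open and shut, and the axes are right-handed (so a half turn about x gives the same grasp; the last joint's range is limited). The gripper opens to 85 mm and grips with 20 to 120 N. Pads are 22 mm wide; open, the fingers measure 114 mm over their backs; the gripper's body (76 mm by 85 mm) begins 54 mm behind the grasp point. The pads swing forward as they close: fully open they stand 13 mm farther back than shut.
Start: joints at [1.022, 0.053, 1.613, -0, 1.476, -0.119], TCP at [0.26, 0.568, 0.231] pointing down, gripper open.
Joint ranges: [-3.01, 3.01], [-1.01, 2.22], [0.06, 2.58], [-1.02, 4.17], [0.09, 2.62], [-3.14, 3.14]. Speed limits (rad/s): [2.57, 2.57, 3.14, 3.14, 3.14, 3.14].

## Interface

Orientations are given as a rotation vector (axis times angle).
In Python, from station import ctrl, get_image, calibration, finish_job, search_frame, cut_out, mark_of gives the robot as it stands. The module is installed in compiled form; this text tells all that it offers.
- The arm moves only by the tool arm_command, never from a script. Its argument "plan" is a list that holds one entry, the list of rows, each a list of 7 numbers: the shift along the tool's x, y, z in m, then the turn, a rotation vector about the tool's x, y, z in degrees, then the finger opening in m, from 0 to 0.0854. A call has 1 to 20 rows; each row shifts and turns the pose as measured when the row begins, along the tool's axes as they then stand; what a row does not reach is not made up. A row lasts 1/12 s, in which the tool goes at most 41.7 mm and 7.16 degrees, less where a joint would pass 70% of its speed; a pose out of reach is approached as far as the arm can. A call with a gripper value outside its range is refused whole. The fingers move at their own pace and stop on an object; "squeeze" is the grip in N (left out, the last holds). Time passes only in rows, so rows that do not move let the fingers close. It gives the time, the measured TCP pose, the force and the opening at its end, in the units of the state.
- ctrl.get_obs(): the state, without advancing time (a new reading comes with each control period).
- get_image(name): name is "scene" or "top" or "wrist"; returns the picture (420x560x3 uint8, red, green, blue); there is no depth.
- calibration(name): a dict with "fx", "fy", "cx", "cy" (pixels), "cam_to_world" (4x4, takes a point from camera to world coordinates); the wrist camera has in their place "hand_eye" (4x4, takes a point from camera to tool coordinates, whose origin is the TCP and whose axes are the tool frame's). Camera axes: x right, y down, z forward; pixel columns grow to the right and rows downward; lengths in m; the calibration is good to about 2 mm. The wrist camera is an equidistant fisheye: a pixel r from the principal point sees the ray r / f radians off the axis. A picture is of the moment at which its call begins: read the wrist's pose just before it. calibration takes no time and is no camera call.
- finish_job(): hands the job in, once; it reports no verdict.
Trained networks look in the newest picture that a camera, given by its name, has taken for a name from the list of things; names that differ only in an ending like _2 or _b are one class to them, and where a whole thing is asked for, a point or a joint stands for the part that bears it (a point fixed in the world has none). Each returns a list of dicts, best first, with "conf" (0 to 1); they miss things now and then, are a little off and sometimes report something else, mostly with a low value. They report only what shows in the picture. A call takes as long as a camera call. They do not tell look-alikes from the thing itself.
- search_frame(camera, thing): "at" ([x, y, z] in m, in the coordinates of the camera as it stood for that picture, good to about 4 mm: the middle of the surface that is visible of it).
- cut_out(camera, thing): "mask" (420x560 bool, what is visible of it).
- mark_of(camera, thing): "at" ([x, y, z] in m, in the coordinates of the camera as it stood for that picture, good to about 4 mm: a listed point, or the origin of a listed thing).
The state is a dict: "t": time; "q": joint angles; "dq": joint speeds; "effort": joint torques, N m; "tool_pos": TCP position; "tool_rot": TCP orientation; "contact_force": force on the tool from outside, world axes, zero at the start; "wrist_torque": the same for the moment, N m; "opening": finger opening in m.
Only numpy, scipy, OpenCV 4.12 (cv2) and the standard library are available. Lean on these libraries where they do the work, as an engineer would, in place of code of your own. Each camera call takes 0.05 s, during which the arm holds its last target. There are 200 camera calls.

## Working session

There is one attempt and no reset: what is moved stays moved. The work goes in short steps, Python scripts to look and compute and a tool call to move; the robot and the scene stay as the last step left them, time stands still between calls to the robot, and variables do not carry over. Pictures are saved under pics/ and viewed, about 8 in all and at most 12, crops included, and the job is handed in when it is done.

Besides the shell and the picture viewer there is one more tool, called after "Emit:" as name([rows], argument=value, ...), one row to a line, values as JSON. arm_command: Moves the arm, as the interface text tells. Its arguments: {"type":"object","properties":{"plan":{"type":"array","items":{"type":"array","items":{"type":"array","items":{"type":"number"}}}},"squeeze":{"type":"number"}},"required":["plan"]}

```bash
mkdir -p pics; cat > h.py <<'E'
import numpy as np, cv2
from scipy.spatial.transform import Rotation as R
from station import ctrl,get_image,calibration,finish_job,search_frame,cut_out,mark_of
def T():
    o=ctrl.get_obs(); M=np.eye(4); M[:3,:3]=R.from_rotvec(o["tool_rot"]).as_matrix(); M[:3,3]=o["tool_pos"]; return M
def c2w(cam):
    c=calibration(cam); return np.array(c["cam_to_world"]) if cam!="wrist" else T()@np.array(c["hand_eye"])
def snap(cam,fn=None):
    im=get_image(cam)
    if fn: cv2.imwrite("pics/"+fn,im[:,:,::-1])
    return im
def pts(fn,cam,thing):
    M=c2w(cam); return [(round(d["conf"],2),(M[:3,:3]@np.array(d["at"])+M[:3,3]).round(4).tolist()) for d in fn(cam,thing)]
def plane(cam,uv,z):
    """pixel -> world point at height z"""
    c=calibration(cam); M=c2w(cam); x=(uv[0]-c["cx"])/c["fx"]; y=(uv[1]-c["cy"])/c["fy"]
    if cam=="wrist":
        r=np.hypot(x,y); d=np.array([x/r*np.sin(r),y/r*np.sin(r),np.cos(r)]) if r>0 else np.array([0,0,1.])
    else: d=np.array([x,y,1.])
    d=M[:3,:3]@d; return M[:3,3]+d*(z-M[2,3])/d[2]
def proj(cam,P):
    c=calibration(cam); p=np.linalg.inv(c2w(cam))@np.append(P,1); p=p[:3]
    if cam=="wrist":
        n=np.hypot(p[0],p[1]); a=np.arctan2(n,p[2]); x,y=p[:2]/n*a
    else: x,y=p[:2]/p[2]
    return np.array([c["fx"]*x+c["cx"],c["fy"]*y+c["cy"]])
E
python3 - <<'E'
from h import *
a=snap("top","top0.png")
for n in ["cassette_blue_center","cassette_purple_center","slot_blue","slot_purple","latch_blue_nose","latch_purple_nose","wash_bottle_center","jar_center","timer_center"]: print(n,pts(mark_of,"top",n))
b=snap("scene","scene0.png")
for n in ["cassette_blue_center","cassette_purple_center","slot_blue","slot_purple","latch_blue_nose","latch_purple_nose"]: print(n,pts(mark_of,"scene",n))
print(ctrl.get_obs())
print(calibration("top"),calibration("wrist"))
E
```

```text
cassette_blue_center [(0.7, [0.4638, 0.2303, 0.0406]), (0.7, [0.5825, 0.2637, 0.0397]), (0.65, [0.5015, 0.3523, 0.0353])]
cassette_purple_center [(0.78, [0.4699, -0.2487, 0.0362])]
slot_blue [(0.6, [0.5337, 0.0813, 0.0091])]
slot_purple [(0.82, [0.5455, -0.0065, 0.0095]), (0.7, [0.5799, -0.0012, 0.0248])]
latch_blue_nose [(0.66, [0.5649, 0.0841, 0.0261])]
latch_purple_nose [(0.54, [0.5839, -0.0016, 0.0256])]
wash_bottle_center [(0.89, [0.6929, 0.3223, 0.0552])]
jar_center [(0.85, [0.6828, -0.2478, 0.0418]), (0.71, [0.4703, -0.2471, 0.0405])]
timer_center [(0.6, [0.5734, -0.4285, 0.0077])]
cassette_blue_center [(0.98, [0.5802, 0.2621, 0.037]), (0.87, [0.4667, 0.231, 0.0419]), (0.61, [0.5035, 0.3555, 0.0393])]
cassette_purple_center [(0.56, [0.4762, -0.2465, 0.0369])]
slot_blue [(0.72, [0.5364, 0.0827, 0.0121])]
slot_purple [(0.89, [0.5549, -0.0058, 0.013])]
latch_blue_nose [(0.53, [0.5636, 0.0874, 0.0226]), (0.53, [0.5541, -0.0063, 0.0137])]
latch_purple_nose [(0.61, [0.5859, -0.0007, 0.0267])]
{'t': 0.85, 'q': array([ 1.02201200e+00,  5.26713542e-02,  1.61285498e+00, -2.25685386e-05,
[... 674 characters left out ...]
ay([[ 0.02140961, -0.98136471,  0.19095796,  0.38789462],
       [-0.99951566, -0.0253248 , -0.01808578, -0.02672682],
       [ 0.02258472, -0.19047826, -0.98143159,  1.03092464],
       [ 0.        ,  0.        ,  0.        ,  1.        ]])} {'fx': 325.19226210127806, 'fy': 325.19226210127806, 'cx': 285.26347165473413, 'cy': 210.7152693642905, 'hand_eye': array([[ 8.48030277e-05, -3.23512723e-01,  9.46223817e-01,
        -1.41715408e-01],
       [ 9.99999982e-01, -1.35095747e-04, -1.35811651e-04,
        -1.14483324e-03],
       [ 1.71767611e-04,  9.46223811e-01,  3.23512705e-01,
        -8.41349220e-02],
       [ 0.00000000e+00,  0.00000000e+00,  0.00000000e+00,
         1.00000000e+00]])}
```

View pics/top0.png

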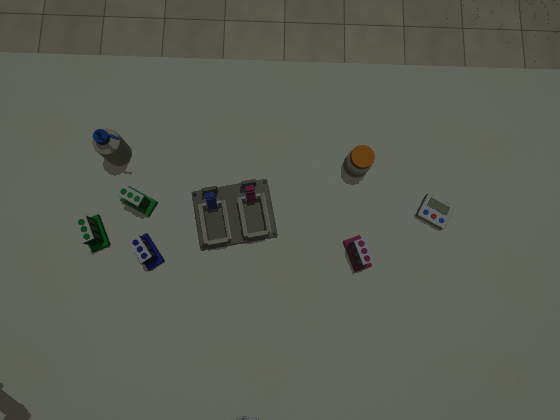

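View pics/scene0.png

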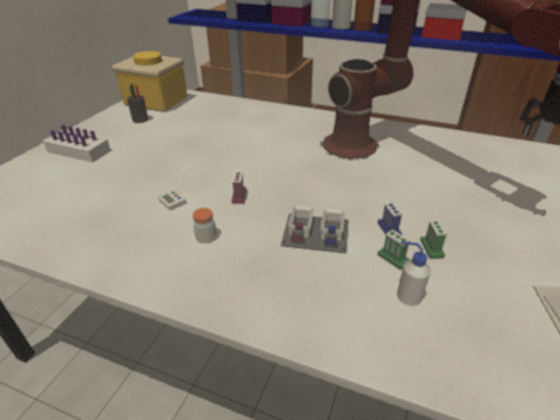

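Top view: blue cassette is at about (147,252) px, purple at (358,253), and the blue/purple slots at (214,225)/(254,217). Green look-alikes are at (138,200) and (93,232). Next I'll get yaws and the first move.

```bash
cat >> h.py <<'E'
def plan(x,y,z,yaw):
    """tool down, jaw axis (tool y) along cassette/slot y for long-axis yaw (deg): print the needed shift in tool axes after the turn, and turn"""
    M=T(); best=None
    for k in (0,180):
        a=np.radians(yaw+k); X=np.array([np.cos(a),np.sin(a),0]); 
        G=np.column_stack([[0,0,-1],np.cross([0,0,1],X),X])  # x down, y side, z = x cross y
        assert np.linalg.det(G)>0
        dr=R.from_matrix(M[:3,:3].T@G).as_rotvec(degrees=True)
        if best is None or np.linalg.norm(dr)<np.linalg.norm(best[0]): best=(dr,G)
    dr,G=best; d=np.array([x,y,z])-M[:3,3]
    print("turn",dr.round(2),"shift(after turn) mm",(1000*G.T@d).round(1),"shift(now)",(1000*M[:3,:3].T@d).round(1))
def top_yaw(cam,lo,hi,box,z=.078):
    pass
E
python3 - <<'E'
from h import *
M=T(); print(M[:3,:3].round(3))
im=cv2.imread("pics/top0.png")
for n,b in (("blue",(128,230,165,272)),("purple",(342,233,374,272))):
    c=im[b[1]:b[3],b[0]:b[2]].astype(int)
    w=(c.min(2)>110); ys,xs=np.nonzero(w); P=np.array([plane("top",(x+b[0],y+b[1]),.078)[:2] for x,y in zip(xs,ys)])
    m=P.mean(0); e,v=np.linalg.eigh(np.cov(P.T)); a=v[:,1]; print(n,len(xs),m.round(4),np.degrees(np.arctan2(a[1],a[0])).round(1),(e**.5).round(4))
plan(.467,.23,.25,32)
E
```

```text
[[ 0.     0.417  0.909]
 [ 0.     0.909 -0.417]
 [-1.     0.     0.   ]]<stdin>:7: RuntimeWarning: Mean of empty slice.
  ret = ret.dtype.type(ret / rcount)
  avg = a.mean(axis, **keepdims_kw)
  ret = um.true_divide(
<stdin>:7: RuntimeWarning: Degrees of freedom <= 0 for slice
  c *= np.true_divide(1, fact)
  c *= np.true_divide(1, fact)
Traceback (most recent call last):
ValueError: not enough values to unpack (expected 2, got 0)

During handling of the above exception, another exception occurred:

Traceback (most recent call last):
numpy.linalg.LinAlgError: 0-dimensional array given. Array must be at least two-dimensional
```

Emit:
arm_command([
  [[0,-0.0222,0.0326,0,0,0,0.0854],[0,-0.0222,0.0326,0,0,0,0.0854],[0,-0.0222,0.0326,0,0,0,0.0854],[0,-0.0222,0.0326,0,0,0,0.0854],[0,-0.0222,0.0326,0,0,0,0.0854],[0,-0.0222,0.0326,0,0,0,0.0854],[0,-0.0222,0.0326,0,0,0,0.0854],[0,-0.0222,0.0326,0,0,0,0.0854],[0,-0.0222,0.0326,0,0,0,0.0854],[0,-0.0222,0.0326,0,0,0,0.0854],[0,0,0,-7.1,0,0,0.0854],[0,0,0,-7.1,0,0,0.0854],[0,0,0,-7.1,0,0,0.0854],[0,0,0,-7.1,0,0,0.0854],[0,0,0,-7.1,0,0,0.0854],[0,0,0,-7.1,0,0,0.0854],[0,0,0,-7.1,0,0,0.0854],[0,0,0,-7.1,0,0,0.0854]],
])

```text
t: 2.35
tool_pos: [0.4748, 0.2136, 0.2328]
tool_rot: [-0.457, 1.515, 0.458]
contact_force: [-0.7, 0.4, 0.7]
opening: 0.0854
```

```bash
python3 - <<'E'
from h import *
snap("wrist","w1.png")
print(pts(mark_of,"wrist","cassette_blue_center"),pts(search_frame,"wrist","cassette_blue_center"))
plan(.466,.23,.25,32)
E
```

```text
[(0.96, [0.4655, 0.2311, 0.0365]), (0.78, [0.5018, 0.3485, 0.0369]), (0.72, [0.5788, 0.2646, 0.0372])] [(0.89, [0.4561, 0.2224, 0.074]), (0.7, [0.4929, 0.3421, 0.0398])]
turn [0.99 0.4  0.09] shift(after turn) mm [-17.3  18.5   1.2] shift(now) [-17.3  18.4   1.7]
```

View pics/w1.png

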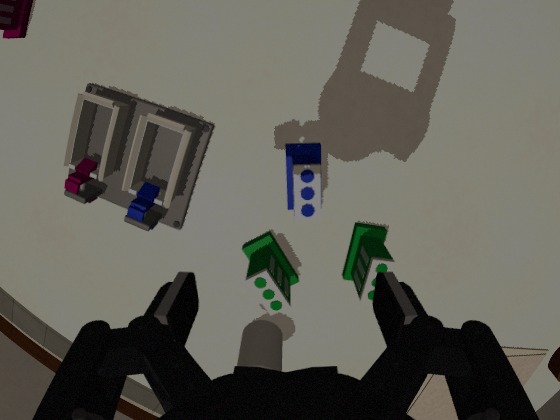

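The wrist view shows the blue cassette upright with its dots at (307,176), (307,193) and (308,210), nearly in line with the jaws. The rack is on the left, with the blue slot around (158,160).

```bash
cat >> h.py <<'E'
def dots(cam,im,box,hue,z=.078,amin=20,amax=400):
    """centre/yaw of a cassette top from its three dots"""
    h=cv2.cvtColor(im,cv2.COLOR_RGB2HSV); m=cv2.inRange(h,(hue[0],90,40),(hue[1],255,255))
    n,l,s,c=cv2.connectedComponentsWithStats(m)
    u=[(c[i],s[i][4]) for i in range(1,n) if amin<s[i][4]<amax and box[0]<c[i][0]<box[2] and box[1]<c[i][1]<box[3]]
    P=np.array([plane(cam,p,z)[:2] for p,_ in u])
    if len(P)<2: print(u); return
    d=P[-1]-P[0]; print([(p.round(1).tolist(),int(a)) for p,a in u],P.round(4).tolist(),"mean",P.mean(0).round(4),"yaw",np.degrees(np.arctan2(d[1],d[0])).round(1))
E
python3 - <<'E'
from h import *
im=cv2.imread("pics/w1.png")[:,:,::-1].copy()
dots("wrist",im,(285,140,330,222),(105,130))
plan(.4655,.231,.12,32)
E
```

```text
[([306.8, 175.8], 137), ([307.0, 193.1], 134), ([307.3, 210.0], 128)] [[0.4497, 0.2212], [0.4636, 0.2308], [0.4775, 0.2406]] mean [0.4636 0.2309] yaw 34.9
turn [0.99 0.4  0.09] shift(after turn) mm [112.7  19.6   1.4] shift(now) [112.7  19.7   0.9]
```

Emit:
arm_command([
  [[0,0.0205,0,-1.9,0.4,0,0.06],[0.035,0,0,0,0,0,0.06],[0.035,0,0,0,0,0,0.06],[0.035,0,0,0,0,0,0.06],[0.025,0,0,0,0,0,0.06],[0,0,0,0,0,0,0.06]],
])

```text
t: 3.0
tool_pos: [0.4672, 0.2329, 0.1037]
tool_rot: [-0.463, 1.508, 0.46]
contact_force: [-1.4, 0.1, -0.8]
opening: 0.0599
```

```bash
python3 - <<'E'
from h import *
im=snap("wrist","w2.png")
dots("wrist",im,(150,50,450,420),(105,130),amin=60,amax=900)
plan(.464,.231,.041,34.9)
E
```

```text
[([284.8, 221.1], 391), ([285.8, 248.6], 358), ([286.6, 274.3], 323)] [[0.4515, 0.2216], [0.4654, 0.2316], [0.4795, 0.2416]] mean [0.4655 0.2316] yaw 35.6
turn [-1.06  0.8   0.33] shift(after turn) mm [65.   0.5 -4.8] shift(now) [64.9  0.8 -5.7]
```

Emit:
arm_command([
  [[0.02,0,-0.0025,-1.6,0.8,0.3,0.06],[0.022,0,0,0,0,0,0.06],[0.016,0,0,0,0,0,0.06],[0,0,0,0,0,0,0.06],[0,0,0,0,0,0,0.06]],
])

```text
t: 3.47
tool_pos: [0.4741, 0.2345, 0.0578]
tool_rot: [-0.478, 1.501, 0.478]
contact_force: [0.5, 0.1, 1.1]
opening: 0.0602
```

```bash
python3 - <<'E'
from h import *
plan(.465,.2315,.041,35.4)
E
```

```text
turn [-0.34  0.86  0.3 ] shift(after turn) mm [16.8  2.8 -9.2] shift(now) [16.7  2.9 -9.5]
```

Emit:
arm_command([
  [[0,0.003,-0.0095,-0.3,0.9,0.3,0.06],[0.014,0,-0.001,0,0,0,0.06],[0,0,0,0,0,0,0.06]],
])

```text
t: 3.72
tool_pos: [0.4669, 0.232, 0.0505]
tool_rot: [-0.482, 1.509, 0.482]
contact_force: [-0.3, -0.1, -0.2]
opening: 0.0601
```

```bash
python3 - <<'E'
from h import *
plan(.465,.2315,.041,35.4)
E
```

```text
turn [-0.1   0.38  0.12] shift(after turn) mm [ 9.5  0.7 -1.8] shift(now) [ 9.5  0.7 -1.9]
```

Emit:
arm_command([
  [[0.01,0.0007,-0.002,-0.1,0.5,0.2,0.06],[0.003,0,0,0,0.2,0,0.06],[0,0,0,0,0,0,0.06]],
])

```text
t: 3.97
tool_pos: [0.4672, 0.2323, 0.0417]
tool_rot: [-0.484, 1.516, 0.484]
contact_force: [0.1, 0.0, -0.1]
opening: 0.0599
```

```bash
python3 - <<'E'
from h import *
plan(.465,.2315,.041,35.4)
E
```

```text
turn [-0.01 -0.01  0.01] shift(after turn) mm [ 0.7  0.6 -2.3] shift(now) [ 0.7  0.6 -2.3]
```

Good. Close with a moderate grip, then lift.

Emit:
arm_command([
  [[0,0.0006,-0.0022,0,0,0,0.06],[0,0,0,0,0,0,0.02],[0,0,0,0,0,0,0.015],[0,0,0,0,0,0,0.015],[0,0,0,0,0,0,0.015],[0,0,0,0,0,0,0.015],[0,0,0,0,0,0,0.015],[0,0,0,0,0,0,0.015]],
], squeeze=60)

```text
t: 4.63
tool_pos: [0.4653, 0.2318, 0.043]
tool_rot: [-0.484, 1.515, 0.483]
contact_force: [-0.1, -0.0, -0.2]
opening: 0.0251
```

```bash
python3 - <<'E'
from h import *
im=snap("wrist")
dots("wrist",im,(150,50,450,420),(105,130),amin=60,amax=1500)
plan(.465,.2315,.15,35.4)
E
```

```text
[([285.0, 282.6], 765), ([285.2, 317.3], 623), ([285.2, 347.4], 509)] [[0.4496, 0.2205], [0.4633, 0.2303], [0.4772, 0.2402]] mean [0.4634 0.2304] yaw 35.5
turn [-0.01  0.03  0.02] shift(after turn) mm [-107.    -0.    -0.4] shift(now) [-1.07e+02 -1.00e-01 -4.00e-01]
```

Emit:
arm_command([
  [[-0.03,0,0,0,0,0,0.015],[-0.035,0,0,0,0,0,0.015],[-0.035,0,0,0,0,0,0.015],[-0.025,0,0,0,0,0,0.015],[0,0,0,6.6,0,0,0.015],[0,0,0,6.6,0,0,0.015],[0,0,0,6.6,0,0,0.015],[0,0,0,6.6,0,0,0.015],[0,-0.0285,0.0183,0,0,0,0.015],[0,-0.0285,0.0183,0,0,0,0.015],[0,-0.0285,0.0183,0,0,0,0.015],[0,-0.0285,0.0183,0,0,0,0.015],[0,-0.0285,0.0183,0,0,0,0.015],[0,-0.0285,0.0183,0,0,0,0.015],[0,0,0,0,0,0,0.015],[0,0,0,0,0,0,0.015]],
])

```text
t: 6.02
tool_pos: [0.5975, 0.07, 0.1663]
tool_rot: [-0.108, 1.579, 0.107]
contact_force: [-0.3, -0.1, -1.2]
opening: 0.0254
```

```bash
python3 - <<'E'
from h import *
snap("wrist","w3.png")
for n in ["slot_blue","slot_purple","latch_blue_nose","latch_purple_nose"]: print(n,pts(mark_of,"wrist",n))
plan(.6,.08,.163,9)
E
```

```text
slot_blue [(0.95, [0.5315, 0.0792, 0.0142])]
slot_purple [(0.78, [0.5503, -0.0064, 0.009])]
latch_blue_nose [(0.94, [0.5565, 0.089, 0.0251])]
latch_purple_nose [(0.56, [0.5802, 0.0007, 0.0246])]
turn [-0.96 -0.57  0.04] shift(after turn) mm [4.  7.2 4.7] shift(now) [3.9 7.3 4.6]
```

View pics/w3.png

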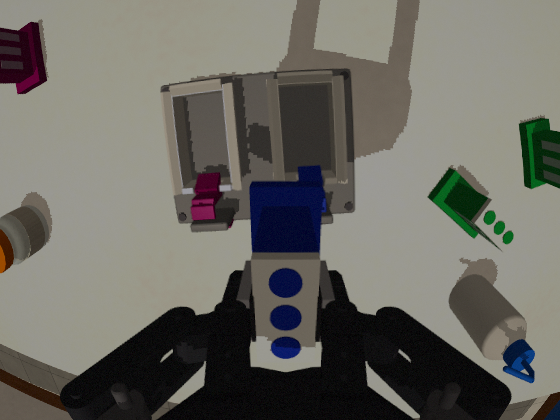

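The rack sits at the top centre, with the blue slot at about (305,120) and the latch at (310,175), partly hidden. I'll zoom in for wall edges.

```bash
python3 - <<'E'
import cv2
im=cv2.imread("pics/w3.png")[60:240,150:370]
cv2.imwrite("pics/w3c.png",cv2.resize(cv2.convertScaleAbs(im,alpha=1.5),None,fx=3.3,fy=3.3,interpolation=cv2.INTER_CUBIC))
E
```

```text
(no output)
```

View pics/w3c.png

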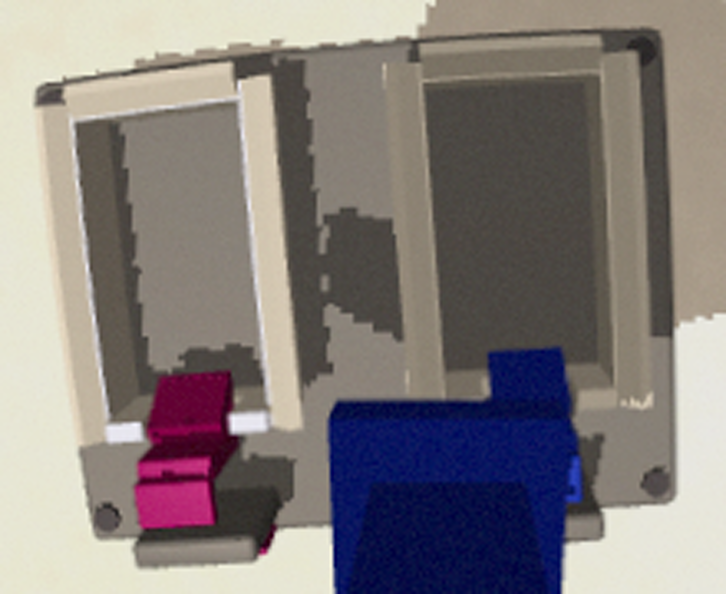

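```bash
cat > fit.py <<'E'
from h import *
from scipy.optimize import least_squares
def fit(obs,C,c,x0=(.54,.037,np.radians(10))):
    """obs: (u,v),fn(params)->local xyz in slot-mid frame ; returns pose"""
    def proj2(P):
        p=np.linalg.inv(C)@np.append(P,1); n=np.hypot(p[0],p[1]); a=np.arctan2(n,p[2]); return np.array([c["fx"]*p[0]/n*a+c["cx"],c["fy"]*p[1]/n*a+c["cy"]])
    def res(q):
        r=[]; cs,sn=np.cos(q[2]),np.sin(q[2])
        for uv,f in obs:
            l=f(q[3:]); P=np.array([q[0]+cs*l[0]-sn*l[1],q[1]+sn*l[0]+cs*l[1],l[2]]); r+=list(proj2(P)-uv)
        return np.array(r)
    s=least_squares(res,list(x0)+[.022,.04,.09,-.05,.08],loss="soft_l1",f_scale=1.5); return s.x,res(s.x).reshape(-1,2)
E
python3 - <<'E'
from fit import *
k=lambda u,v:np.array([150+u/3.3,60+v/3.3])
B,Pu=.045,-.045
lip=lambda s,sx,sy:(lambda p:(sx*p[1],s+sy*p[0],.045))
nose=lambda s,sy:(lambda p:(.0315,s+sy*.01,.026))
hole=lambda b,sy:(lambda p:(p[3+b],sy*p[2],.01))
obs=[(k(75,122),lip(Pu,-1,-1)),(k(240,100),lip(Pu,-1,1)),(k(425,82),lip(B,-1,-1)),(k(605,78),lip(B,-1,1)),
(k(490,354),nose(B,-1)),(k(564,349),nose(B,1)),(k(160,374),nose(Pu,-1)),(k(232,373),nose(Pu,1)),
(k(50,95),hole(0,-1)),(k(640,50),hole(0,1)),(k(107,517),hole(1,-1)),(k(655,482),hole(1,1)),
(k(585,80),lambda p:(-.04,B+.022,.01))]
q,r=fit(obs,c2w("wrist"),calibration("wrist"))
print(q[:3].round(4),np.degrees(q[2]).round(2),q[3:].round(4)); print(r.round(1).tolist())
cs,sn=np.cos(q[2]),np.sin(q[2])
for n,s in (("blue",B),("purple",Pu)): print(n,(q[0]-sn*s).round(4),(q[1]+cs*s).round(4))
im=get_image("wrist"); dots("wrist",im,(230,230,340,400),(105,130),amin=100,amax=2000)
E
```

```text
[0.5412 0.0377 0.2023] 11.59 [ 0.0218  0.0397  0.0831 -0.05    0.0764]
[[-1.7, 0.1], [-1.1, 0.1], [0.2, 0.6], [0.1, -0.6], [-0.5, -0.5], [-0.5, -0.2], [0.4, 0.5], [-0.2, -0.9], [1.5, 0.7], [1.0, -0.8], [0.1, -0.4], [0.2, 0.4], [0.8, 1.1]]
blue 0.5322 0.0818
purple 0.5502 -0.0064
[([285.1, 282.6], 764), ([285.2, 317.3], 621), ([285.3, 347.3], 509)] [[0.652, 0.0792], [0.6877, 0.0843], [0.7236, 0.0895]] mean [0.6878 0.0843] yaw 8.2
```

```bash
python3 - <<'E'
from h import *
plan(.5337,.0821,.105,11.6)
E
```

```text
turn [-3.55 -0.55  0.03] shift(after turn) mm [ 62.1  22.4 -59.6] shift(now) [ 62.7  18.7 -60.3]
```

Emit:
arm_command([
  [[0,0.0187,-0.02,-3.5,-0.5,0,0.015],[0,0.002,-0.035,0,0,0,0.015],[0,0,0,0,0,0,0.015],[0.025,0,0,0,0,0,0.015],[0.02,0,0,0,0,0,0.015],[0,0,0,0,0,0,0.015],[0,0,0,0,0,0,0.015]],
])

```text
t: 6.9
tool_pos: [0.5331, 0.0884, 0.1212]
tool_rot: [-0.168, 1.564, 0.167]
contact_force: [-0.9, -0.7, -1.3]
opening: 0.0252
```

```bash
python3 - <<'E'
from h import *
plan(.5337,.0821,.105,11.6)
E
```

```text
turn [0.61 0.04 0.02] shift(after turn) mm [16.2 -6.3 -0.7] shift(now) [16.2 -6.3 -0.8]
```

Emit:
arm_command([
  [[0,-0.0063,-0.0007,0.6,0,0,0.015],[0.012,0,0,0,0,0,0.015],[0,0,0,0,0,0,0.015],[0,0,0,0,0,0,0.015]],
])

```text
t: 7.23
tool_pos: [0.5365, 0.0821, 0.1122]
tool_rot: [-0.16, 1.558, 0.158]
contact_force: [0.7, 0.2, -1.3]
opening: 0.0257
```

```bash
python3 - <<'E'
from h import *
plan(.5337,.0821,.105,11.6)
im=snap("wrist"); c=im[100:420,150:420]; cv2.imwrite("pics/w4.png",cv2.resize(cv2.convertScaleAbs(c[:,:,::-1],alpha=1.8),None,fx=1.85,fy=1.85))
E
```

```text
turn [0.01 0.38 0.1 ] shift(after turn) mm [ 7.2  0.5 -2.7] shift(now) [ 7.2  0.5 -2.8]
```

View pics/w4.png

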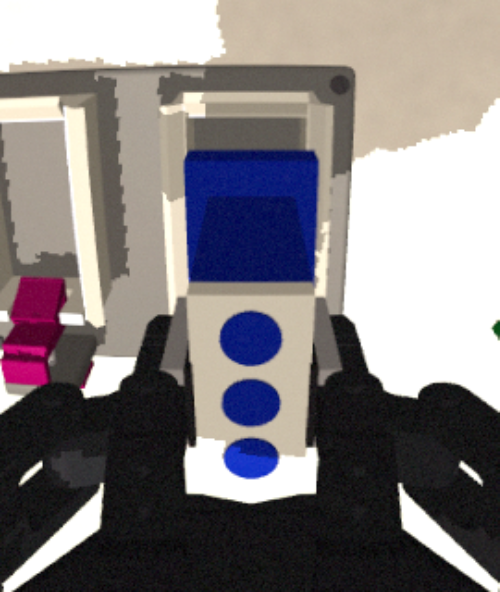

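Laterally the foot (186–317) is centred over the slot lips (about 187–310) to within about 1 mm. I'll go down to the flare.

Emit:
arm_command([
  [[0,-0.0003,-0.0028,0,0.4,0.1,0.015],[0.01,0,0,0,0,0,0.015],[0.01,0,0,0,0,0,0.015],[0,0,0,0,0,0,0.015],[0,0,0,0,0,0,0.015]],
])

```text
t: 7.7
tool_pos: [0.5341, 0.081, 0.091]
tool_rot: [-0.159, 1.565, 0.159]
contact_force: [0.9, -0.3, -1.9]
opening: 0.0256
```

```bash
python3 - <<'E'
from h import *
plan(.5337,.0819,.085,11.6)
E
```

```text
turn [-0.01 -0.   -0.01] shift(after turn) mm [ 6.   0.9 -0.2] shift(now) [ 6.   0.9 -0.2]
```

Emit:
arm_command([
  [[0.004,0.0005,0,0,0,0,0.015],[0.006,0,0,0,0,0,0.015],[0.004,0,0,0,0,0,0.015],[0,0,0,0,0,0,0.015]],
])

```text
t: 8.03
tool_pos: [0.5327, 0.0813, 0.0761]
tool_rot: [-0.16, 1.57, 0.159]
contact_force: [-4.0, -1.3, 2.8]
opening: 0.0252
```

```bash
python3 - <<'E'
from h import *
plan(.5337,.0819,.053,11.6);print(ctrl.get_obs()["wrist_torque"])
E
```

```text
turn [ 0.01 -0.28  0.  ] shift(after turn) mm [23.1  0.4  1.1] shift(now) [23.1  0.4  1.3]
[-0.23445416  0.6533785  -0.01144588]
```

Emit:
arm_command([
  [[0.006,0,0.001,0,-0.3,0,0.015],[0.006,0,0.0005,0,0,0,0.015],[0.006,0,0,0,0,0,0.015]],
])

```text
t: 8.28
tool_pos: [0.5329, 0.0812, 0.059]
tool_rot: [-0.16, 1.569, 0.159]
contact_force: [-5.1, -1.8, 2.2]
opening: 0.0254
```

```bash
python3 - <<'E'
from h import *
plan(.5337,.0819,.053,11.6);print(ctrl.get_obs()["wrist_torque"])
E
```

```text
turn [ 0.04 -0.23  0.03] shift(after turn) mm [6.  0.5 0.9] shift(now) [6.  0.5 0.9]
[-0.21083567  0.91637387  0.01831345]
```

Emit:
arm_command([
  [[0.005,0,0.0005,0,-0.2,0,0.015],[0.006,0,0,0,0,0,0.015],[0.006,0,0,0,0,0,0.015],[0.006,0,0,0,0,0,0.015]],
])

```text
t: 8.62
tool_pos: [0.5329, 0.0815, 0.0533]
tool_rot: [-0.162, 1.58, 0.161]
contact_force: [-22.8, -1.3, 36.2]
opening: 0.0251
```

```bash
python3 - <<'E'
from h import *
plan(.5337,.0819,.053,11.6);print(ctrl.get_obs()["wrist_torque"])
im=snap("wrist"); c=im[100:420,150:420]; cv2.imwrite("pics/w5.png",cv2.resize(cv2.convertScaleAbs(c[:,:,::-1],alpha=1.8),None,fx=1.85,fy=1.85))
E
```

```text
turn [ 0.17 -0.88 -0.06] shift(after turn) mm [0.3 0.2 0.8] shift(now) [0.3 0.2 0.8]
[-0.30598399  3.76725366 -0.01493433]
```

Emit:
arm_command([
  [[0.001,0,0,0,-0.8,0,0.015],[0.001,0,0,0,0,0,0.015],[0.001,0,0,0,0,0,0.015]],
])

```text
t: 8.92
tool_pos: [0.5351, 0.0819, 0.0532]
tool_rot: [-0.161, 1.56, 0.162]
contact_force: [-0.5, 0.3, -1.2]
opening: 0.0252
```

```bash
python3 - <<'E'
from h import *
plan(.5337,.0819,.053,11.6);print(ctrl.get_obs()["wrist_torque"])
E
```

```text
turn [ 0.18  0.28 -0.02] shift(after turn) mm [ 0.2  0.3 -1.3] shift(now) [ 0.2  0.3 -1.3]
[0.01786087 0.01796025 0.02731413]
```

Emit:
arm_command([
  [[-0.003,0,0,0,0,0,0.015],[-0.002,0,0,0,0,0,0.015]],
])

```text
t: 9.08
tool_pos: [0.5344, 0.0819, 0.0547]
tool_rot: [-0.16, 1.56, 0.162]
contact_force: [6.8, -0.0, -14.6]
opening: 0.025
```

The latch holds: a 1.5 mm lift met 15 N. I'll press it back down, release, and retreat to a viewpoint.

Emit:
arm_command([
  [[0.004,0,0,0,0,0,0.015],[0.003,0,0,0,0,0,0.015],[0,0,0,0,0,0,0.05],[0,0,0,0,0,0,0.05],[0,0,0,0,0,0,0.05],[0,0,0,0,0,0,0.05],[-0.02,0,0,0,0,0,0.05],[-0.035,0,0,0,0,0,0.05],[-0.035,0,0,0,0,0,0.05],[-0.035,0,0,0,0,0,0.05],[0,0,0,0,0,0,0.06]],
])

```text
t: 10.0
tool_pos: [0.5341, 0.0818, 0.1789]
tool_rot: [-0.159, 1.571, 0.163]
contact_force: [1.5, -0.5, 1.1]
opening: 0.0594
```

```bash
python3 - <<'E'
from h import *
im=snap("wrist"); c=im[60:330,150:420]; cv2.imwrite("pics/w6.png",cv2.resize(cv2.convertScaleAbs(c[:,:,::-1],alpha=1.6),None,fx=2,fy=2))
print(pts(mark_of,"wrist","cassette_blue_center"),pts(mark_of,"wrist","latch_blue_nose"))
plan(.470,-.248,.20,22)
E
```

```text
[(0.92, [0.5788, 0.2616, 0.0353]), (0.84, [0.5006, 0.3527, 0.0336])] []
turn [-10.25  -1.    -0.42] shift(after turn) mm [ -29.4 -283.3 -178.9] shift(now) [ -28.9 -310.4 -126.2]
```

View pics/w6.png

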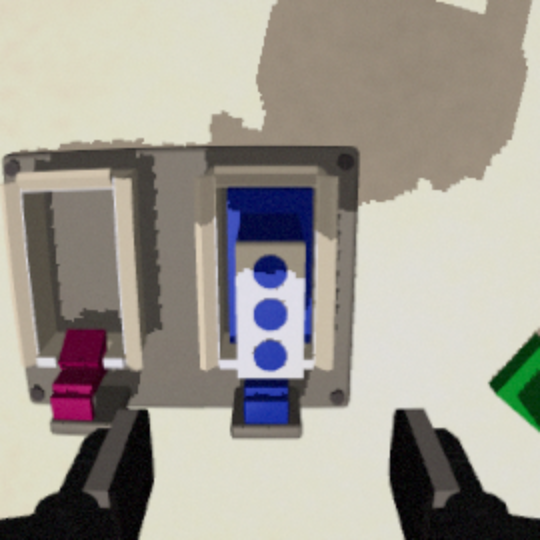

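Blue stands straight in its slot, with its tab level with the shut purple one. Moving to the purple cassette.

Emit:
arm_command([
  [[-0.005,-0.0345,-0.0138,0,0,0,0.06],[-0.005,-0.0345,-0.0138,0,0,0,0.06],[0,-0.0345,-0.0138,0,0,0,0.06],[0,-0.0345,-0.0138,0,0,0,0.06],[0,-0.0345,-0.0138,0,0,0,0.06],[0,-0.0345,-0.0138,0,0,0,0.06],[0,-0.0345,-0.0138,0,0,0,0.06],[0,-0.0345,-0.0138,0,0,0,0.06],[0,-0.0345,-0.0138,-5,-0.5,-0.2,0.06],[0,0,0,-5,0,0,0.06],[0,0,0,0,0,0,0.06],[0,0,0,0,0,0,0.06]],
])

```text
t: 11.15
tool_pos: [0.4561, -0.256, 0.151]
tool_rot: [-0.284, 1.593, 0.33]
contact_force: [0.2, 0.6, 0.2]
opening: 0.06
```

```bash
python3 - <<'E'
from h import *
im=snap("wrist","w7.png")
print(pts(mark_of,"wrist","cassette_purple_center"))
dots("wrist",im,(150,50,450,420),(140,179),amin=60,amax=900)
plan(.471,-.248,.11,22)
E
```

```text
[]
[([284.5, 228.9], 246), ([283.9, 250.5], 226), ([283.1, 271.1], 209)] [[0.4555, -0.2534], [0.4713, -0.2474], [0.4872, -0.2415]] mean [ 0.4713 -0.2474] yaw 20.6
turn [ 0.42 -2.13 -2.09] shift(after turn) mm [41.3  1.  16.1] shift(now) [40.7 -0.6 17.6]
```

Emit:
arm_command([
  [[0.02,0,0.016,1.5,-2.1,-2.1,0.06],[0.015,0,0,0,0,0,0.06],[0,0,0,0,0,0,0.06],[0,0,0,0,0,0,0.06]],
])

```text
t: 11.58
tool_pos: [0.4724, -0.2443, 0.1145]
tool_rot: [-0.288, 1.55, 0.285]
contact_force: [-0.2, -1.3, -0.1]
opening: 0.0602
```

```bash
python3 - <<'E'
from h import *
im=snap("wrist","w8.png")
dots("wrist",im,(150,50,450,420),(140,179),amin=60,amax=900)
plan(.4713,-.2474,.043,20.6)
E
```

```text
[([280.1, 217.1], 361), ([280.2, 243.6], 336), ([280.2, 268.1], 298)] [[0.4549, -0.2545], [0.4708, -0.2485], [0.4866, -0.2425]] mean [ 0.4708 -0.2485] yaw 20.6
turn [0.34 0.08 0.1 ] shift(after turn) mm [71.5 -2.6 -2. ] shift(now) [71.5 -2.5 -2.1]
```

Emit:
arm_command([
  [[0.01,-0.003,-0.002,0.3,0,0.1,0.06],[0.02,0,-0.001,0,0,0,0.06],[0.02,0,-0.001,0,0,0,0.06],[0.01,0,-0.001,0,0,0,0.06],[0,0,0,0,0,0,0.06]],
])

```text
t: 12.05
tool_pos: [0.4723, -0.2508, 0.0567]
tool_rot: [-0.288, 1.544, 0.277]
contact_force: [-0.4, -0.5, -0.7]
opening: 0.0597
```

```bash
python3 - <<'E'
from h import *
plan(.471,-.248,.043,20.6)
E
```

```text
turn [0.07 0.38 0.47] shift(after turn) mm [13.7  3.1 -0.3] shift(now) [13.6  3.2 -0.4]
```

Emit:
arm_command([
  [[0,0.003,0,0,0.4,0.5,0.06],[0.012,0,-0.001,0,0,0,0.06],[0.003,0,0,0,0,0,0.06],[0,0,0,0,0,0,0.06]],
])

```text
t: 12.38
tool_pos: [0.4716, -0.2494, 0.0428]
tool_rot: [-0.284, 1.551, 0.281]
contact_force: [-0.3, -0.1, -0.5]
opening: 0.0598
```

```bash
python3 - <<'E'
from h import *
plan(.471,-.248,.043,20.6)
E
```

```text
turn [0.03 0.05 0.09] shift(after turn) mm [-0.2  1.5 -0.1] shift(now) [-0.2  1.5 -0.1]
```

Emit:
arm_command([
  [[0,0.0014,0,0,0,0.1,0.06],[0,0,0,0,0,0,0.02],[0,0,0,0,0,0,0.015],[0,0,0,0,0,0,0.015],[0,0,0,0,0,0,0.015],[0,0,0,0,0,0,0.015],[0,0,0,0,0,0,0.015],[0,0,0,0,0,0,0.015]],
])

```text
t: 13.05
tool_pos: [0.4718, -0.2484, 0.0441]
tool_rot: [-0.283, 1.55, 0.282]
contact_force: [1.2, -0.2, -1.5]
opening: 0.0253
```

```bash
python3 - <<'E'
from h import *
im=snap("wrist")
dots("wrist",im,(150,50,450,420),(140,179),amin=60,amax=1500)
plan(.48,-.01,.165,11.6)
E
```

```text
[([285.1, 284.1], 764), ([285.3, 318.2], 618), ([285.3, 347.8], 505)] [[0.4551, -0.255], [0.4709, -0.249], [0.4868, -0.243]] mean [ 0.4709 -0.249 ] yaw 20.8
turn [9.03 0.13 0.07] shift(after turn) mm [-120.9  231.9   56. ] shift(now) [-121.   220.    91.9]
```

Emit:
arm_command([
  [[-0.03,0,0,0,0,0,0.015],[-0.035,0,0,0,0,0,0.015],[-0.035,0,0,0,0,0,0.015],[-0.025,0,0,0,0,0,0.015],[0,0.0315,0.021,0,0,0,0.015],[0,0.0315,0.021,0,0,0,0.015],[0,0.0315,0.021,0,0,0,0.015],[0,0.0315,0.021,0,0,0,0.015],[0,0.0315,0.021,0,0,0,0.015],[0,0.0315,0.021,0,0,0,0.015],[0,0.0315,0.021,4.5,0,0,0.015],[0,0,0,4.5,0,0,0.015],[0,0,0,0,0,0,0.015],[0,0,0,0,0,0,0.015]],
])

```text
t: 14.27
tool_pos: [0.5318, 0.022, 0.1731]
tool_rot: [-0.149, 1.566, 0.155]
contact_force: [-0.5, -0.4, -2.1]
opening: 0.0258
```

```bash
python3 - <<'E'
from h import *
plan(.5513,-.0062,.115,11.6)
E
```

```text
turn [-0.51  0.01 -0.21] shift(after turn) mm [ 58.1 -31.5  13.5] shift(now) [ 58.  -31.6  13.8]
```

Emit:
arm_command([
  [[0,-0.02,0.009,-0.5,0,-0.2,0.015],[0,-0.009,0.004,0,0,0,0.015],[0,0,0,0,0,0,0.015],[0.025,0,0,0,0,0,0.015],[0.022,0,0,0,0,0,0.015],[0,0,0,0,0,0,0.015],[0,0,0,0,0,0,0.015]],
])

```text
t: 14.85
tool_pos: [0.5499, -0.0096, 0.1255]
tool_rot: [-0.156, 1.565, 0.158]
contact_force: [0.6, -0.0, -1.2]
opening: 0.0254
```

```bash
python3 - <<'E'
from h import *
plan(.5513,-.0062,.113,11.6)
E
```

```text
turn [-0.14 -0.   -0.08] shift(after turn) mm [12.5  3.1  2.1] shift(now) [12.5  3.   2.1]
```

Emit:
arm_command([
  [[0,0.003,0.002,0,0,0,0.015],[0.01,0,0,0,0,0,0.015],[0,0,0,0,0,0,0.015],[0,0,0,0,0,0,0.015]],
])

```text
t: 15.18
tool_pos: [0.5524, -0.0066, 0.1181]
tool_rot: [-0.155, 1.562, 0.157]
contact_force: [-0.4, -0.3, -0.9]
opening: 0.0252
```

```bash
python3 - <<'E'
from h import *
plan(.5513,-.0062,.095,11.6)
im=snap("wrist"); c=im[100:420,150:420]; cv2.imwrite("pics/w9.png",cv2.resize(cv2.convertScaleAbs(c[:,:,::-1],alpha=1.8),None,fx=1.85,fy=1.85))
E
```

```text
turn [-0.2   0.21 -0.03] shift(after turn) mm [23.1  0.6 -1. ] shift(now) [23.1  0.6 -1.1]
```

View pics/w9.png

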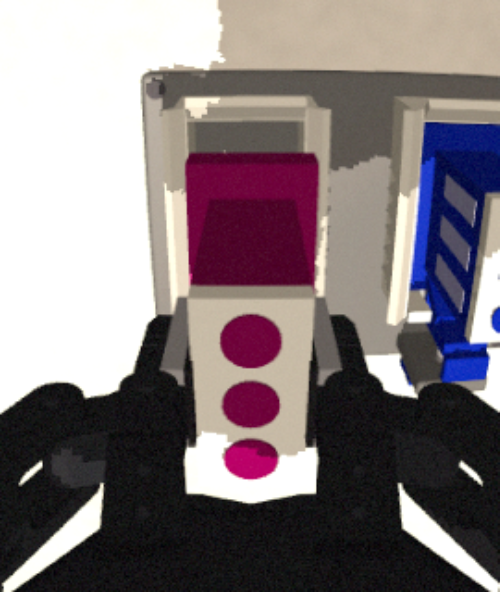

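The purple foot is centred over its slot to about 1–1.5 mm, the same picture as for blue. Lowering.

Emit:
arm_command([
  [[0,0,-0.001,-0.2,0.2,0,0.015],[0.012,0,0,0,0,0,0.015],[0.012,0,0,0,0,0,0.015],[0,0,0,0,0,0,0.015],[0,0,0,0,0,0,0.015]],
])

```text
t: 15.65
tool_pos: [0.5519, -0.0066, 0.0928]
tool_rot: [-0.16, 1.563, 0.16]
contact_force: [0.3, 0.9, -2.6]
opening: 0.0252
```

```bash
python3 - <<'E'
from h import *
plan(.5513,-.0063,.085,11.6)
E
```

```text
turn [0.06 0.09 0.  ] shift(after turn) mm [ 7.8  0.4 -0.5] shift(now) [ 7.8  0.4 -0.5]
```

Emit:
arm_command([
  [[0.004,0.0002,-0.0004,0,0,0,0.015],[0.006,0,0,0,0,0,0.015],[0.005,0,0,0,0,0,0.015],[0,0,0,0,0,0,0.015]],
])

```text
t: 15.98
tool_pos: [0.5504, -0.0072, 0.0775]
tool_rot: [-0.161, 1.568, 0.159]
contact_force: [-3.9, -0.6, -0.4]
opening: 0.0253
```

```bash
python3 - <<'E'
from h import *
plan(.5513,-.0063,.054,11.6)
E
```

```text
turn [ 0.08 -0.18  0.05] shift(after turn) mm [23.5  0.7  1.1] shift(now) [23.5  0.7  1.2]
```

In the slot and on the latch slope. Pressing on in the same way.

Emit:
arm_command([
  [[0.006,0.0003,0.001,0,-0.2,0,0.015],[0.006,0,0.0005,0,0,0,0.015],[0.006,0,0,0,0,0,0.015]],
])

```text
t: 16.23
tool_pos: [0.5504, -0.0074, 0.0604]
tool_rot: [-0.162, 1.569, 0.159]
contact_force: [-5.2, -0.3, 0.1]
opening: 0.0256
```

Emit:
arm_command([
  [[0.005,0,0.0005,0,-0.2,0,0.015],[0.005,0,0,0,0,0,0.015],[0.005,0,0,0,0,0,0.015]],
])

```text
t: 16.48
tool_pos: [0.5501, -0.007, 0.0541]
tool_rot: [-0.161, 1.575, 0.162]
contact_force: [-20.9, 1.2, 34.1]
opening: 0.025
```

Bottomed at 0.0541 (0.054 expected). Relax, then pull-test.

Emit:
arm_command([
  [[0.001,0,0,0,-0.7,0,0.015],[0.001,0,0,0,0,0,0.015],[0.001,0,0,0,0,0,0.015]],
])

```text
t: 16.73
tool_pos: [0.5525, -0.0069, 0.0541]
tool_rot: [-0.16, 1.557, 0.162]
contact_force: [-3.6, -0.0, 6.9]
opening: 0.0252
```

Emit:
arm_command([
  [[-0.003,0,0,0,0,0,0.015],[-0.002,0,0,0,0,0,0.015]],
])

```text
t: 16.9
tool_pos: [0.5517, -0.0067, 0.0555]
tool_rot: [-0.16, 1.557, 0.162]
contact_force: [6.4, -0.6, -14.2]
opening: 0.0249
```

Emit:
arm_command([
  [[0.004,0,0,0,0,0,0.015],[0.003,0,0,0,0,0,0.015],[0,0,0,0,0,0,0.045],[0,0,0,0,0,0,0.045],[0,0,0,0,0,0,0.045],[0,0,0,0,0,0,0.045],[-0.02,0,0,0,0,0,0.045],[-0.035,0,0,0,0,0,0.045],[-0.035,0,0,0,0,0,0.045],[-0.035,0,0,0,0,0,0.045],[0,0,0,0,0,0,0.045],[0,0,0,0,0,0,0.045]],
])

```text
t: 17.9
tool_pos: [0.5521, -0.0066, 0.1815]
tool_rot: [-0.158, 1.561, 0.164]
contact_force: [-0.6, -0.1, -0.8]
opening: 0.0451
```

```bash
python3 - <<'E'
from h import *
im=snap("wrist"); c=im[60:330,150:420]; cv2.imwrite("pics/w10.png",cv2.resize(cv2.convertScaleAbs(c[:,:,::-1],alpha=1.6),None,fx=2,fy=2))
dots("wrist",im,(130,50,285,420),(140,179),z=.088,amin=60,amax=900)
dots("wrist",im,(130,50,450,420),(105,130),z=.088,amin=60,amax=900)
dots("wrist",im,(230,50,330,300),(140,179),z=.088,amin=60,amax=900)
print(ctrl.get_obs()["contact_force"])
E
```

```text
[([284.6, 193.8], 216), ([284.6, 215.0], 201), ([284.7, 235.3], 195), ([282.9, 260.2], 407)] [[0.5365, -0.0109], [0.5531, -0.0075], [0.5698, -0.0039], [0.5919, -0.0008]] mean [ 0.5628 -0.0058] yaw 10.3
[([399.3, 194.4], 181), ([397.1, 214.9], 173), ([394.7, 234.4], 166), ([379.3, 257.9], 389)] [[0.518, 0.0775], [0.5348, 0.081], [0.5515, 0.0845], [0.5746, 0.0781]] mean [0.5448 0.0803] yaw 0.7
[([284.6, 193.8], 216), ([284.6, 215.0], 201), ([284.7, 235.3], 195), ([282.9, 260.2], 407)] [[0.5365, -0.0109], [0.5531, -0.0075], [0.5698, -0.0039], [0.5919, -0.0008]] mean [ 0.5628 -0.0058] yaw 10.3
[ 7.37146498e-01 -2.07285607e-04  6.84048548e-01]
```

View pics/w10.png

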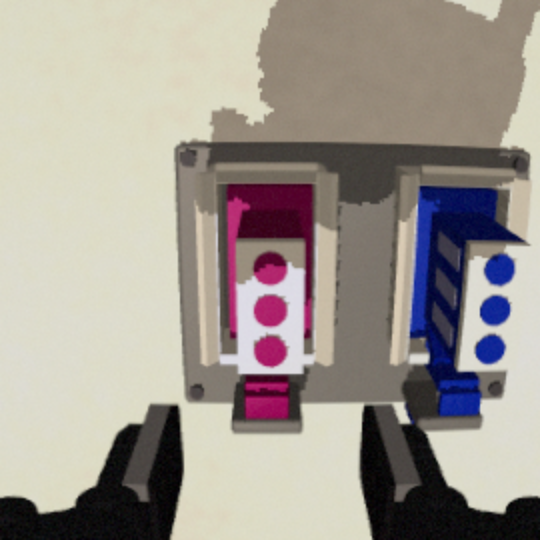

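Both cassettes stand upright and square, and both latches look shut alike. Handing in.

```bash
python3 -c "
from station import finish_job
print(finish_job())"
```

```text
the job is handed in; nothing more can be done
None
```

I clipped the blue cassette into the blue-latch slot, then the purple one into the purple-latch slot, and handed the job in at about 18 s. `finish_job()` gives no verdict, so the result rests on these checks:

- **Seating:** each cassette bottomed within about 0.3 mm of the expected height, with about 35 N peak wrist force against the 120 N limit.
- **Latches:** a 1.5 mm upward pull on each, before letting go, met about 14–15 N, so both latches hold. I did not measure the latch openings directly. The final wrist picture shows both thumb tabs at the shut position.
- **Position:** in that picture both cassettes stand square in their slots. Their measured tops lie within about 3 mm of my estimated slot centres, which is within the camera's accuracy.
- **At hand-in:** the gripper was open about 18 cm above the table and touching nothing. I did not move to or touch the wash bottle, jar, timer or green look-alikes.

Two checks disagreed slightly. Before each insertion the close-up showed a sideways offset of about 1–1.5 mm from the computed pose. The network did not find the seated blue cassette when I asked for it. It reported only the two green look-alikes, so I judged the seating from the picture and the pull test.

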